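# Set the spacer and hold the compass tile flush

### The job

Take the worn dark wedge off the tile-setting jig and drop it into the slatted reject crate. Then slide the upright wooden spacer straight down into whichever of the two gaps between the white tile and the stepped fence is wide enough for it, right to the bottom, and let go of it. Last, push the sprung tile squarely towards the fence until the spacer is clamped flush between tile and fence, and finish while still holding the tile firmly pressed there (do not let go); leave the lamp chimney, the iron sphere and the gimbal pin where they are.

Things in the scene. Friction and masses are not known exactly. Their poses are not given: they have to be found in the camera images.
- jig: Fixed wooden setting jig. Base 190 wide (y) x 12 mm thick, from x = -110 (open front) to +90 mm; origin on the bench. x points level towards the fence (the push direction), z up. On the base, all tops 34 mm above the bench: back rail (x 66 to 84), side guides 15 mm thick at y = +-85 (x -50 to 66), tile, and two fence blocks before the rail. Base before the tile (x below -40) is clear.
- tile: White ceramic tile on a wooden sled, 60 (jig x) x 150 (y) x 22 mm, origin at the centre of its underside, axes as the jig's. Unpressed it is at x = -10, z = 12 mm of the jig: far face at jig x = 20 mm. It only slides, along jig x, up to 18 mm towards the fence; hidden springs push it back: 4 N at the start, 0.4 N more per mm. It travels about 8 mm to clamp the spacer.
- tile_front (a point): Middle of the tile's front face (away from the fence), 11 mm above the jig's base, 23 mm above the bench; unpressed at jig x = -40 mm. Push here or anywhere along this face towards +x of the jig, with 12 to 20 N, to hold the tile firmly clamped against spring and spacer (under 10 N is too little).
- thin_block: Fixed plywood fence block, the thinner: 24 (jig x) x 70 (y) x 22 mm. Origin at the bottom middle of its BACK face, 12 mm above the bench, axes as the jig's; it runs from x = -24 (face towards the tile) to 0. The gap from its face to the unpressed tile is 22 mm (x -46 to -24): wide enough. It stands on the left or right half of the fence, at jig x = 66, y = +-38 mm.
- thick_block: Fixed plywood fence block, the thicker: 36 (jig x) x 70 (y) x 22 mm, beside the thin one (centres 76 mm apart). Origin at the bottom middle of its back face, axes as the jig's; face towards the tile at x = -36 mm, so its gap to the unpressed tile is only 10 mm: too narrow for the spacer.
- spacer: Loose pale wooden spacer standing upright on the bench beside the jig, 14 mm thick (its x). Foot 44 mm wide (its y) up to 24 mm height, above it a grip tab 32 mm wide up to 58 mm. Origin at the centre of its underside, z up. In the gap its x lies along jig x (either way round) and it stands on the jig's base, 12 mm above the bench. 40 to 85 g.
- wedge: Loose worn dark wooden wedge, 70 (its x) x 30 (its y) mm, sloping from about 22 mm high at -x to 13 mm at +x. Origin at the centre of its underside. At first it lies on top of tile and fence blocks, 34 mm above the bench, across the middle of the jig, its x roughly along jig x. 35 to 70 g.
- crate: Slatted pine reject crate, open on top, 150 x 150 x 70 mm high, walls and floor 6 mm. Origin at the centre of its underside. It stands on one side of the jig, the spacer on the other.
- chimney: Frosted glass lamp chimney standing at the back, 64 mm across, 130 mm high, origin at the centre of its underside. Not to be disturbed.
- sphere: Blue steel sphere 84 mm across on a small brass foot at the back, 100 mm high in all, origin under its foot. Not to be disturbed.
- pin: Green bronze gimbal pin lying behind the jig, 98 mm long (along its y), 18 mm high, origin at its middle on the bench. Not to be disturbed.
Not all that is in view belongs to the job. Leave any orange or purple look-alike of the spacer alone. Several things have the shape of the wedge; the one meant has the colours described above.

How it is judged:
By the outcome, as a careful person would: the job done as asked, in the order asked, and still so for the second after the job is handed in, while the arm keeps its last pose, push and grip.
It also fails if it takes over 72 s, if anything falls off the work surface, if the arm or the gripper's body presses on something with over 40 N, if the wrist force passes 120 N, or if a joint passes its speed limit or range.

### The arm

A 6-joint arm with a two-finger parallel gripper is mounted at the origin on the work surface. World frame = base frame: x ahead of the robot, y to its left, z up, the work surface at z = 0. Lengths are in mm, angles in degrees, forces in N, time in s.
With the tool pointing down it reaches from about 350 to 775 mm from the base axis. Payload 7.3 kg.
Tool frame: the origin (TCP) lies at the very end of the fingers, on their centre line; the grasp point (between the pads) lies 19 mm behind it; z points along the fingers, x is the direction in which the jaws open and shut, and the axes are right-handed (so a half turn about z gives the same grasp; the last joint's range is limited). The gripper opens to 92 mm and grips with 3 to 60 N. Pads are 19 mm wide; open, the fingers measure 130 mm over their backs; the gripper's body (75 mm by 190 mm) begins 47 mm behind the grasp point.
Start: joints at [68.125, 19.595, 87.324, -0, 73.075, -8.365], TCP at [122.635, 510.495, 226.741] pointing down, gripper open.
Joint ranges: [-145.02, 145.02], [-44.19, 115.74], [2.07, 154.8], [-57.11, 237.11], [16.16, 152.29], [-177.93, 177.93]. Speed limits (degrees/s): [147.25, 147.25, 180, 180, 180, 180].

### API

Orientations are given as a 3x3 rotation matrix whose columns are the frame's x, y, z axes.
In Python, from station import ctrl gives the robot as it stands. The module is installed in compiled form; this text tells all that it offers.
- The arm moves only by the tool send_rows, never from a script. Its argument "commands" is a list of rows, each a list of 6 numbers: the shift along the world's x, y, z in m, then the turn, a rotation vector about the world's x, y, z in rad. In form: [[tx, ty, tz, wx, wy, wz], ...]. A call has 1 to 8 rows; each row is the pose to reach, as a shift and turn from the pose commanded when the call began; what a row does not reach only later rows make up. A row lasts 1/10 s, in which the tool goes at most 50 mm and 8.59 degrees, less where a joint would pass 70% of its speed; a pose out of reach is approached as far as the arm can. A call with a gripper value outside its range is refused whole. "gripper" is the finger opening in m, from 0 to 0.0918, set as the call begins (left out, the last holds). The fingers move at their own pace and stop on an object; "newtons" is the grip in N (left out, the last holds). Time passes only in rows, so rows that repeat a pose let the fingers close. It gives the time, the measured TCP pose, the force and the opening at its end, in the units of the state.
- ctrl.get_obs(): the state, without advancing time (a new reading comes with each control period).
- ctrl.camera(name): name is "scene" or "top" or "wrist"; returns (picture, depth): 384x512x3 uint8, blue, green, red; 384x512 float32, mm along the optical axis (not along the pixel's ray), 0 where there is no reading.
- ctrl.camera_info(name): a dict with "vertical_fov" (degrees; the focal length in pixels is half the picture's height over the tangent of half this angle, whatever the lens; pixels are square), "cx", "cy" (the principal point, pixels), "camera_from_world" (4x4, takes a point from world to camera coordinates). Camera axes: x right, y up, looking along -z (the intrinsics and any distortion apply to the point x, -y, -z); pixel columns grow to the right and rows downward; lengths in mm; the calibration is good to about 2 mm. A picture is of the moment at which its call begins: read the wrist's pose just before it. camera_info takes no time and is no camera call; for the wrist camera it gives the pose at the moment of the call.
- ctrl.close_job(): hands the job in, once; it reports no verdict.
Trained networks look in the newest picture that a camera, given by its name, has taken for a name from the list of things; names that differ only in an ending like _2 or _b are one class to them, and where a whole thing is asked for, a point or a joint stands for the part that bears it (a point fixed in the world has none). Each returns a list of dicts, best first, with "p" (0 to 1); they miss things now and then, are a little off and sometimes report something else, mostly with a low value. They report only what shows in the picture. A call takes as long as a camera call. They do not tell look-alikes from the thing itself.
- ctrl.spot_in(thing, camera): "extent" ([left, top, right, bottom] in pixels, round what is visible of it).
The state is a dict: "time_s": time; "joints": joint angles; "qvel": joint speeds; "tau": joint torques, N m; "tcp_pos": TCP position; "eef_rot": TCP orientation; "force": force on the tool from outside, world axes, zero at the start; "torque": the same for the moment, N m; "opening": opening from 0.0 (shut) to 1.0 (fully open).
Only numpy, scipy, OpenCV 4.12 (cv2) and the standard library are available. Lean on these libraries where they do the work, as an engineer would, in place of code of your own. Each camera call takes 0.05 s, during which the arm holds its last target.

## Working session

There is one attempt and no reset: what is moved stays moved. The work goes in short steps, Python scripts to look and compute and a tool call to move; the robot and the scene stay as the last step left them, time stands still between calls to the robot, and variables do not carry over. Pictures are saved under pics/ and viewed, and the job is handed in when it is done.

Besides the shell and the picture viewer there is one more tool, called after "Emit:" as name(argument=value, ...), one argument or row to a line, values as JSON. send_rows: Moves the arm, as the interface text tells. Its arguments: {"type":"object","properties":{"commands":{"type":"array","items":{"type":"array","items":{"type":"number"}}},"gripper":{"type":"number"},"newtons":{"type":"number"}},"required":["commands"]}

```bash
mkdir -p pics; python3 - <<'E'
from station import ctrl
import cv2,json
o=ctrl.get_obs();print(o)
for n in("scene","top","wrist"):
    i=ctrl.camera_info(n);print(n,i)
    p,d=ctrl.camera(n);cv2.imwrite(f"pics/{n}0.png",p)
    import numpy as np;np.save(f"{n}0.npy",d)
E
```

```text
{'time_s': 0.0, 'joints': array([ 6.81256171e+01,  1.96351267e+01,  8.73763904e+01, -1.13845149e-04,
        7.30756537e+01, -8.36572223e+00]), 'qvel': array([ 0.0428761 ,  0.0344612 , -0.05608957, -0.06276974, -0.10518716,
       -0.02547887]), 'tau': array([-1.03704246e-03, -4.31245708e+01, -2.44220906e+01,  7.17262086e-02,
        5.59456449e-02, -1.23304726e-04]), 'tcp_pos': array([122.46674528, 510.09853343, 226.06195272]), 'eef_rot': array([[ 2.33591352e-01,  9.72334696e-01, -5.65075195e-04],
       [ 9.72333695e-01, -2.33591932e-01, -1.41258890e-03],
       [-1.50550620e-03, -2.19473102e-04, -9.99998843e-01]]), 'force': array([ 0.52196773, -0.3299004 , -0.588416  ]), 'torque': array([-0.00568857,  0.01087168,  0.04852864]), 'opening': 1.0028021846999593}
scene {'vertical_fov': 56.544431954685564, 'cx': 254.00926765784408, 'cy': 195.06165662455825, 'camera_from_world': array([[ 6.06401391e-01,  7.95059296e-01,  1.25725308e-02,
        -3.74073566e+02],
       [-5.55319746e-01,  4.12126562e-01,  7.22337647e-01,
         2.72989189e+02],
       [ 5.69119787e-01, -4.45008329e-01, 
[... 341 characters left out ...]
729230e-01,  2.66224111e-02,  1.66220133e-01,
        -5.80953548e+02],
       [-1.66914595e-01,  2.64105109e-02,  9.85617574e-01,
        -8.53805428e+02],
       [ 0.00000000e+00,  0.00000000e+00,  0.00000000e+00,
         1.00000000e+00]])}
wrist {'vertical_fov': 63.86031569003048, 'cx': 256.35605365814365, 'cy': 190.58213660401373, 'camera_from_world': array([[ 2.33060718e-01,  9.72462144e-01,  2.82744954e-04,
        -5.25128259e+02],
       [-9.29474688e-01,  2.22843797e-01, -2.93968445e-01,
         3.60415441e+01],
       [-2.85936193e-01,  6.82496927e-02,  9.55815083e-01,
        -3.89577886e+02],
       [ 0.00000000e+00,  0.00000000e+00,  0.00000000e+00,
         1.00000000e+00]])}
```

View pics/scene0.png

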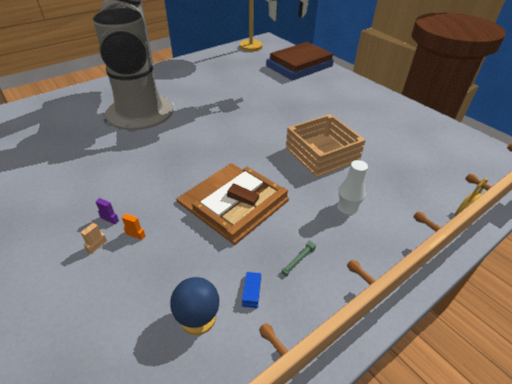

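View pics/top0.png

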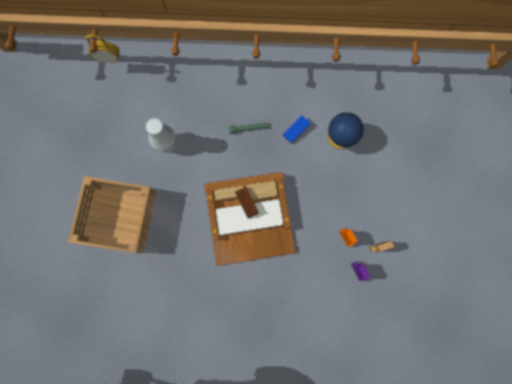

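View pics/wrist0.png

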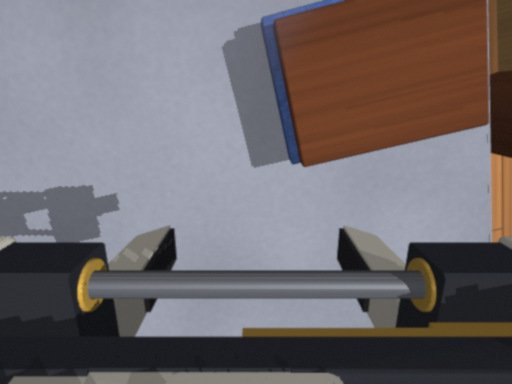

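Scene and top pictures show the jig (top px ~250,218) with the dark brown wedge across its middle (247,203). The crate is left (112,215), and the pale spacer (382,247) is beside orange (349,237) and purple (361,272) look-alikes. The blue block (297,129) has the wedge's shape but the wrong colour.

```bash
cat > h.py <<'E'
from station import ctrl
import numpy as np,cv2
def K(i):
    f=192/np.tan(np.radians(i["vertical_fov"]/2));return f,i["cx"],i["cy"]
def unproj(i,u,v,d):
    f,cx,cy=K(i);u=np.asarray(u,float);v=np.asarray(v,float);d=np.asarray(d,float)
    P=np.stack([(u-cx)/f*d,-(v-cy)/f*d,-d,np.ones_like(d)],-1)
    return (P@np.linalg.inv(i["camera_from_world"]).T)[...,:3]
def atz(i,u,v,z):
    a=unproj(i,u,v,np.ones_like(np.asarray(u,float))*100);b=unproj(i,u,v,np.ones_like(np.asarray(u,float))*1000)
    t=(z-a[...,2])/(b[...,2]-a[...,2]);return a+(b-a)*t[...,None]
def proj(i,P):
    f,cx,cy=K(i);P=np.atleast_2d(P);c=P@i["camera_from_world"][:3,:3].T+i["camera_from_world"][:3,3]
    return np.stack([cx+f*c[:,0]/-c[:,2],cy+f*c[:,1]/c[:,2]],-1)
def cloud(i,d):
    v,u=np.mgrid[:384,:512];return unproj(i,u,v,d)
E
python3 - <<'E'
from h import *
for n in("scene","top"):
    i=ctrl.camera_info(n);d=np.load(n+"0.npy");C=cloud(i,d);p=cv2.imread(f"pics/{n}0.png")
    print(n,(d==0).mean())
    for t in("jig","spacer","wedge","crate","thin_block","tile","chimney","sphere","pin"):
        for r in ctrl.spot_in(t,n)[:4]:
            e=np.array(r["extent"]);c=(e[:2]+e[2:])/2;u,v=c.astype(int)
            print(t,round(r["p"],2),e.round(),C[v,u].round(0))
    for(x0,y0,x1,y1,nm) in ([(195,160,310,275,"j"),(330,220,410,290,"s"),(60,165,165,260,"c")] if n=="top" else [(170,155,300,245,"j"),(70,190,150,260,"s")]):
        s=min(800/(x1-x0),600/(y1-y0));s=int(s)
        cv2.imwrite(f"pics/{n}_{nm}.png",cv2.resize(p[y0:y1,x0:x1],None,fx=s,fy=s,interpolation=cv2.INTER_CUBIC))
    # table plane residual
    for(u,v) in [(50,150),(200,300),(400,300),(300,160),(480,200)]:print(u,v,C[v,u].round(1))
E
```

```text
scene 0.0039215087890625
jig 0.85 [178. 165. 290. 244.] [558. -16.  32.]
jig 0.25 [205. 171. 264. 219.] [549.  -6.  48.]
spacer 0.82 [ 99. 200. 117. 226.] [ 417. -257.   38.]
spacer 0.77 [125. 214. 143. 239.] [ 496. -228.   43.]
wedge 0.77 [244. 272. 260. 311.] [ 757. -114.   18.]
wedge 0.7 [286. 115. 365. 177.] [498. 349.   7.]
wedge 0.57 [228. 183. 259. 208.] [562.  10.  48.]
crate 0.59 [285. 116. 362. 176.] [493. 347.   5.]
thin_block 0.54 [229. 183. 260. 203.] [556.  16.  50.]
thin_block 0.53 [258. 190. 271. 205.] [584.  54.  34.]
tile 0.81 [203. 174. 265. 219.] [545.  -7.  42.]
tile 0.25 [169. 279. 219. 334.] [ 757. -230.   89.]
tile 0.24 [227. 183. 260. 205.] [559.  11.  52.]
chimney 0.63 [336. 161. 367. 215.] [711. 199.  80.]
sphere 0.86 [168. 281. 222. 335.] [ 760. -231.   87.]
pin 0.64 [285. 240. 318. 274.] [753.  18.  13.]
50 150 [  41.8 -291.5   -1.9]
200 300 [ 756.2 -217.5   92.9]
400 300 [ 9.351e+02  1.096e+02 -3.000e-01]
300 160 [504.4 245.8   3.9]
480 200 [926.6 284.  159.8]
top 0.0038248697916666665
jig 0.8 [202. 175. 294. 264.] [517.  10.  32.]
spacer 0.73 [339. 227. 360. 248.] [ 479. -221.   58.]
spacer 0.73 [348. 263. 373. 277.] [ 408. -245.   59.]
spacer 0.69 [369. 242. 389. 252.] [ 458. -290.   51.]
wedge 0.77 [282. 113. 307. 140.] [754. -99.  15.]
wedge 0.67 [233. 185. 257. 215.] [561.  20.  51.]
crate 0.66 [ 67. 176. 157. 255.] [520. 334.   8.]
crate 0.16 [214. 196. 283. 236.] [521.  10.  53.]
thin_block 0.55 [215. 188. 243. 199.] [576.  56.  36.]
tile 0.56 [215. 197. 283. 240.] [519.  10.  35.]
chimney 0.85 [147. 118. 175. 153.] [690. 209. 111.]
chimney 0.73 [327. 116. 361. 147.] [ 718. -204.   94.]
sphere 0.63 [328. 114. 360. 148.] [ 718. -204.   94.]
pin 0.78 [229. 122. 267. 135.] [746.  15.  10.]
50 150 [678.  501.9  -0.9]
200 300 [327.3 116.7   1.6]
400 300 [ 335.6 -357.2   -2.8]
300 160 [ 671.  -116.9   -1.3]
480 200 [ 581.2 -567.2    0.8]
```

View crops.

View pics/top_j.png

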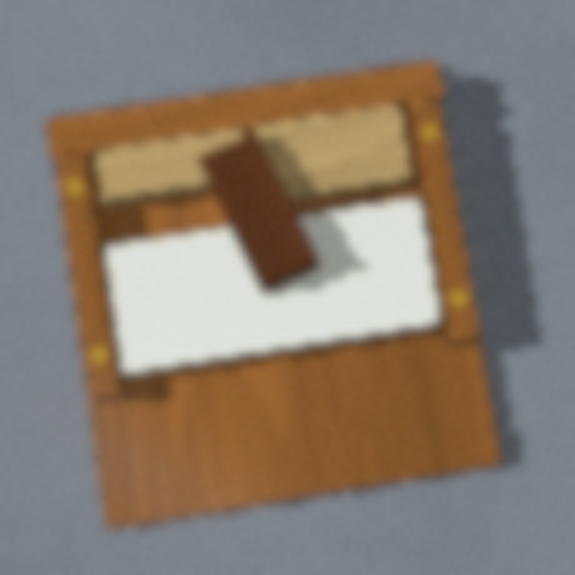

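View pics/scene_j.png

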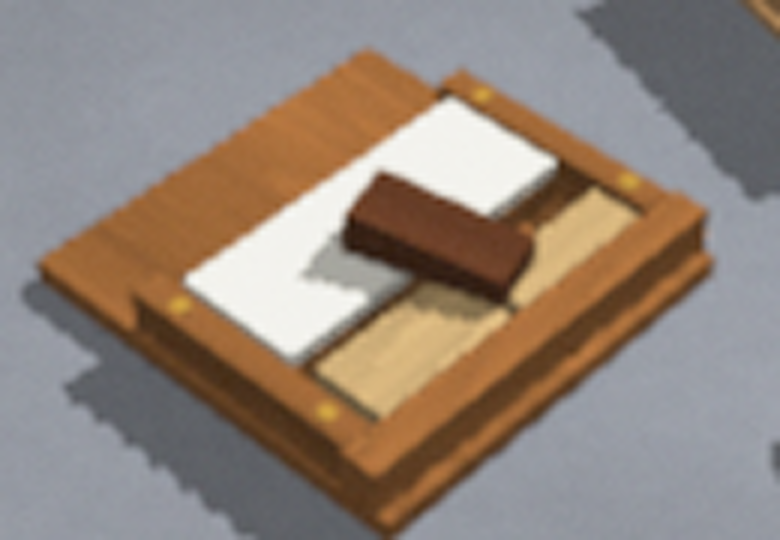

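View pics/scene_s.png

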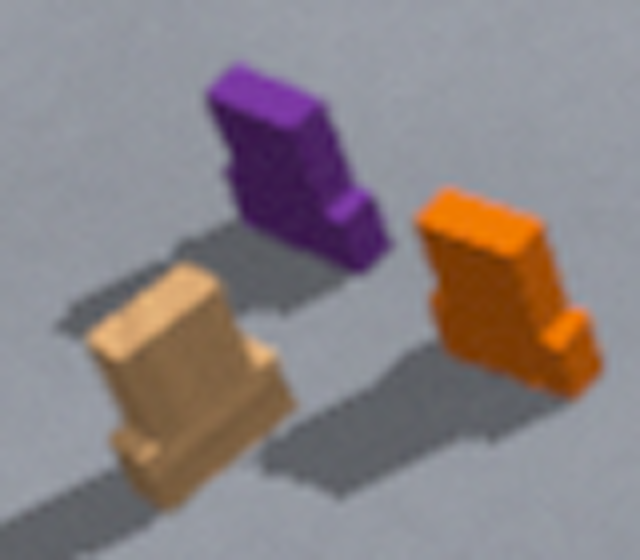

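View pics/top_s.png

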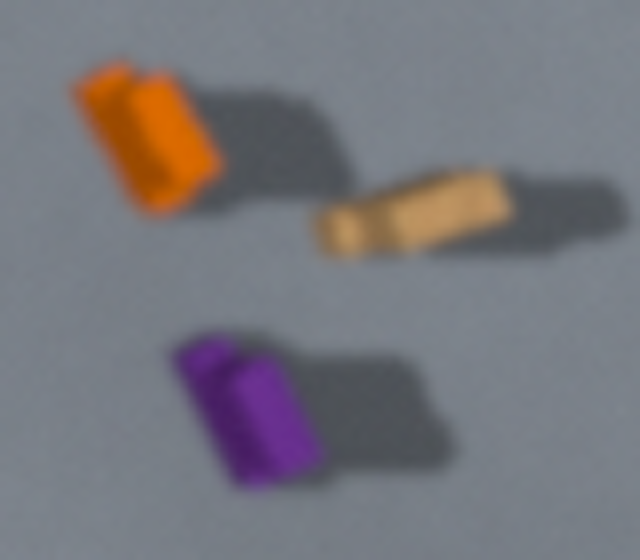

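```bash
python3 - <<'E'
from h import *
i=ctrl.camera_info("top")
f=lambda u,v,z:atz(i,195+u/5,160+v/5,z)[:2]
bl=f(47,118,34);br=f(437,65,34);fl=f(105,525,12);fr=f(498,462,12)
print(bl,br,fl,fr,np.linalg.norm(bl-br),np.linalg.norm(fl-fr))
for a,b in((br,bl),(fr,fl)):
    e=b-a;print("yaw",np.degrees(np.arctan2(-e[0],e[1])))
print("mid back(84)",(bl+br)/2,"front(-110)",(fl+fr)/2)
# camera centers
R=None
iw=ctrl.camera_info("wrist");M=np.linalg.inv(iw["camera_from_world"]);o=ctrl.get_obs()
Rt=o["eef_rot"];print("cam in tool",Rt.T@(M[:3,3]-o["tcp_pos"]));print("cam look in tool",Rt.T@-M[:3,2],"up",Rt.T@M[:3,1])
s=lambda u,v,z:atz(i,330+u/8,220+v/8,z)[:2]
print("spacer top",s(400,222,58),s(490,198,58),"foot?",s(345,232,24)," wedge",f(210,160,56),f(245,135,50),f(320,265,55),f(265,292,55))
print("crate",atz(i,np.array([67.,85,157,140]),np.array([244.,177,188,252]),70.).round())
print("chimney/sphere/pin ok")
E
```

```text
[597.7860405  115.09565611] [628.72000376 -69.78336653] [408.539158    81.83365214] [ 441.82514489 -102.93708174] 187.44909468166927 187.7449893381693
yaw 9.498741443745832
yaw 10.21215974874213
mid back(84) [613.25302213  22.65614479] front(-110) [425.18215145 -10.5517148 ]
cam in tool [ 1.22641970e-01 -8.03132217e+01 -1.56968889e+02]
cam look in tool [0.00170635 0.29413386 0.95576271] up [-4.88172888e-05 -9.55764076e-01  2.94134372e-01]
spacer top [ 456.03222321 -291.8939869 ] [ 463.38798277 -318.00283987] foot? [ 453.72118763 -287.24325341]  wedge [576.07864741  36.81555885] [589.31215071  21.03561465] [528.78472184 -15.04830215] [515.74776266   9.85759113]
crate [[448. 405.  70.]
 [599. 380.  70.]
 [578. 217.  70.]
 [434. 245.  70.]]
chimney/sphere/pin ok
```

View pics/top_c.png

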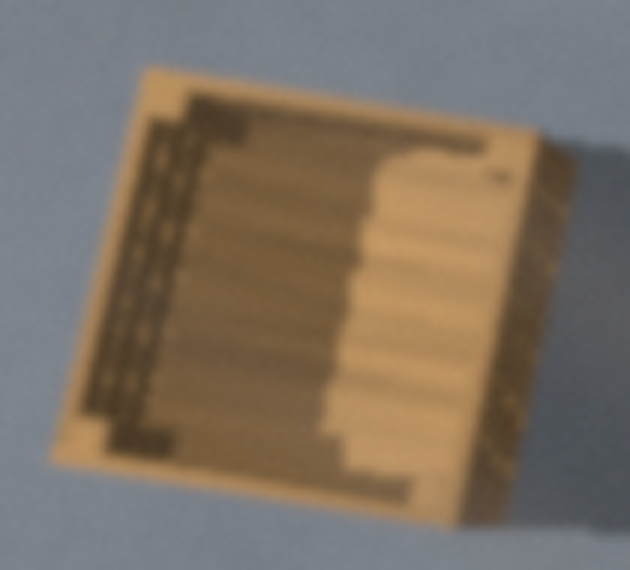

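Emit:
send_rows(
  commands=[
    [0.277,-0.26,-0.01,0,0,0.2],
    [0.277,-0.26,-0.01,0,0,0.2],
    [0.277,-0.26,-0.01,0,0,0.2],
    [0.277,-0.26,-0.01,0,0,0.2],
    [0.277,-0.26,-0.01,0,0,0.2],
    [0.277,-0.26,-0.01,0,0,0.2],
    [0.298,-0.36,-0.03,0,0,0.41],
    [0.298,-0.4,-0.03,0,0,0.41],
  ],
)

```text
time_s: 1.85
tcp_pos: [377.1, 224.1, 208.9]
eef_rot: [[-0.178, 0.984, 0.001], [0.984, 0.178, 0.001], [0.001, 0.001, -1.0]]
force: [1.0, 1.1, 0.1]
opening: 1.0
```

Emit:
send_rows(
  commands=[
    [0.005,-0.145,-0.01,0,0,0.2],
    [0.005,-0.145,-0.01,0,0,0.2],
    [0.005,-0.145,-0.01,0,0,0.2],
    [0.005,-0.145,-0.01,0,0,0.2],
    [0.005,-0.145,-0.01,0,0,0.2],
  ],
)

```text
time_s: 2.35
tcp_pos: [381.0, 79.1, 199.0]
eef_rot: [[-0.362, 0.932, 0.0], [0.932, 0.362, 0.0], [0.0, 0.0, -1.0]]
force: [-1.0, 0.1, 0.6]
opening: 1.001
```

Emit:
send_rows(
  commands=[
    [0.039,-0.089,0,0,0,-0.195],
    [0.039,-0.089,0,0,0,-0.195],
    [0.039,-0.089,0,0,0,-0.195],
    [0.039,-0.089,0,0,0,-0.195],
  ],
)

```text
time_s: 2.75
tcp_pos: [419.9, -7.9, 198.7]
eef_rot: [[-0.178, 0.984, -0.001], [0.984, 0.178, 0.001], [0.001, -0.0, -1.0]]
force: [-0.3, 0.8, -0.5]
opening: 0.998
```

```bash
cat > snap.py <<'E'
from h import *
import sys,pickle
n,cam=sys.argv[1],sys.argv[2]
o=ctrl.get_obs();i=ctrl.camera_info(cam);p,d=ctrl.camera(cam)
pickle.dump((o,i,p,d),open(n+".pkl","wb"));cv2.imwrite(f"pics/{n}.png",p);print(o["time_s"],o["tcp_pos"],o["force"],o["opening"])
E
python3 snap.py w1 wrist
```

```text
2.75 [419.94217864  -7.86534743 198.6965933 ] [-0.34685569  0.82959674 -0.4959661 ] 0.9977285852036978
```

View pics/w1.png

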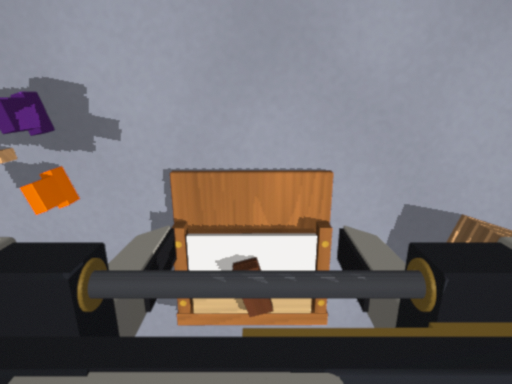

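The wrist view shows the jig with its front edge at row 171 and the wedge (253,285) half hidden by the gripper. The camera looks to the tool's -y side, so I move the TCP past the gap.

Emit:
send_rows(
  commands=[
    [0.172,0.027,0,0,0,0],
    [0.172,0.027,0,0,0,0],
    [0.172,0.027,0,0,0,0],
    [0.172,0.027,0,0,0,0],
    [0.172,0.027,0,0,0,0],
  ],
)

```text
time_s: 3.3
tcp_pos: [593.5, 21.6, 197.9]
eef_rot: [[-0.183, 0.983, -0.0], [0.983, 0.183, 0.001], [0.001, 0.0, -1.0]]
force: [-1.0, -0.2, 0.1]
opening: 1.002
```

```bash
python3 snap.py w2 wrist; python3 - <<'E'
import cv2
p=cv2.imread("pics/w2.png");cv2.imwrite("pics/w2b.png",cv2.resize(p[0:250,130:380],None,fx=2.4,fy=2.4,interpolation=cv2.INTER_CUBIC))
E
```

```text
3.3 [593.50196228  21.59278381 197.89819899] [-0.97167904 -0.17066949  0.12960907] 1.001779242025388
```

View pics/w2.png

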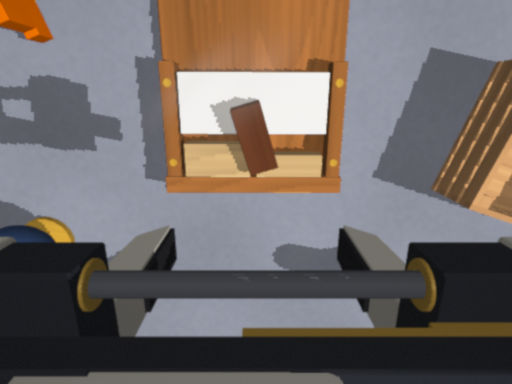

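View pics/w2b.png

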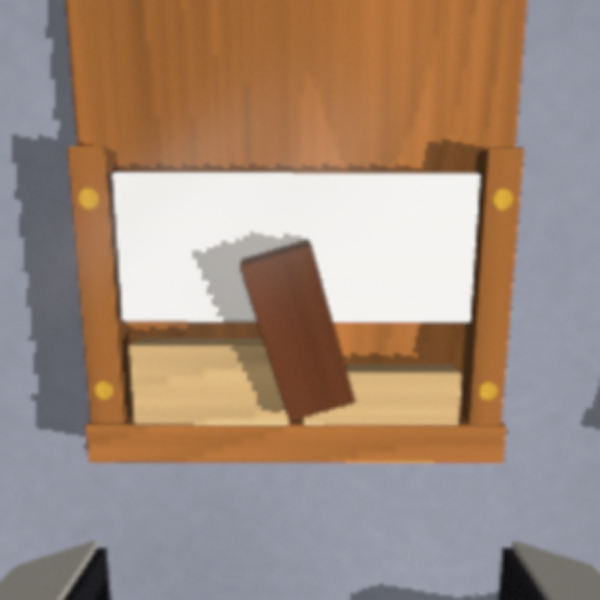

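The enlarged crop shows the one dark brown wedge, with full-frame ends at (245,105) and (265,168). The wide gap is on the image right (jig +y, rows ~135–153), and the thin block is below it.

```bash
python3 - <<'E'
from h import *
import pickle
o,i,p,d=pickle.load(open("w2.pkl","rb"));o1,i1,p1,d1=pickle.load(open("w1.pkl","rb"))
C=cloud(i,d)
f=lambda u,v,z:atz(i,130+np.asarray(u,float)/2.4,np.asarray(v,float)/2.4,float(z))[...,:2]
for nm,u,v,z in [("railback",(88,505),(462,462),34),("tilefront",(112,480),(172,172),34),("tilefar",(122,472),(322,322),34),("thinface",(337,462),(370,371),34),("thickface",(130,255),(344,343),34),("guideouterfront",(69,523),(147,147),34)]:
    P=f(u,v,z);e=P[0]-P[1];e=-e; yaw=np.degrees(np.arctan2(-e[0],e[1]));print(nm,P.round(1).tolist(),"len",np.linalg.norm(e).round(1),"yaw",yaw.round(2),"mid",P.mean(0).round(1))
W=f((241,309,355,297),(263,241,402,424),50);print("wedge",W.round(1).tolist())
for q in [(275,260),(300,330),(325,400)]:
    u,v=int(130+q[0]/2.4),int(q[1]/2.4);print("depth wedge",C[v-1:v+2,u-1:u+2].mean((0,1)).round(1))
for q in [(150,230),(440,300),(200,390),(420,400),(440,350),(300,445),(300,100)]:
    u,v=int(130+q[0]/2.4),int(q[1]/2.4);print("depth",q,C[v-1:v+2,u-1:u+2].mean((0,1)).round(1))
# two-view check: guide front brass screws (88,198),(503,198) crop ; in w1 (179,245),(326,245)
def ray(i,u,v):
    a=unproj(i,u,v,0.001*1.0);b=unproj(i,u,v,1000.);return a,(b-a)/np.linalg.norm(b-a)
for q,q1 in [((88,198),(179,244)),((503,198),(325.5,244))]:
    a,x=ray(i,130+q[0]/2.4,q[1]/2.4);b,y=ray(i1,*map(float,q1))
    s=np.linalg.lstsq(np.stack([x,-y],1),b-a,rcond=None)[0];print("tri",(a+s[0]*x).round(1),(b+s[1]*y).round(1))
# base front from w1
P=atz(i1,np.array([171.,332]),np.array([171.,171]),12.);print("basefront",P.round(1),P.mean(0))
E
```

```text
railback [[631.8, -69.8], [597.2, 116.7]] len 189.7 yaw 10.51 mid [614.5  23.4]
tilefront [[506.8, -72.5], [479.5, 74.3]] len 149.3 yaw 10.56 mid [493.2   0.9]
tilefar [[566.1, -61.7], [538.6, 86.2]] len 150.4 yaw 10.54 mid [552.4  12.2]
thinface [[569.7, 33.2], [560.1, 87.2]] len 54.8 yaw 10.07 mid [564.9  60.2]
thickface [[574.9, -57.3], [564.6, -4.1]] len 54.2 yaw 10.99 mid [569.8 -30.7]
guideouterfront [[500.6, -90.5], [467.2, 89.0]] len 182.5 yaw 10.57 mid [483.9  -0.7]
wedge [[531.7, -14.2], [518.4, 10.9], [578.9, 42.0], [592.8, 19.7]]
depth wedge [527.7  -1.6  54.1]
depth wedge [552.9  13.6  50.7]
depth wedge [580.4  29.1  47.1]
depth (150, 230) [525.7 -55.4  32.7]
depth (440, 300) [532.2  70.4  32.7]
depth (200, 390) [589.3 -25.1  32.8]
depth (420, 400) [575.6  72.1  33. ]
depth (440, 350) [554.8  79.8  11.3]
depth (300, 445) [606.   23.4  33.4]
depth (300, 100) [462.7  -3.1  11. ]
tri [518.6 -81.3  33.2] [518.3 -79.9  32.8]
tri [487.5  86.   34.5] [487.4  86.5  34.6]
basefront [[ 439.4 -102.5   12. ]
 [ 406.5   78.9   12. ]] [422.92614579 -11.80949701  12.        ]
```

Measurements agree: jig yaw is 10.5°, its origin is about (532.3, 8.2), tops are at 33–34 mm, and the wedge is centred at (555,14.6) with yaw 28°. Now to grasp the wedge.

Emit:
send_rows(
  commands=[
    [-0.0415,-0.009,-0.05,0,0,0.15],
    [-0.0415,-0.009,-0.09,0,0,0.307],
    [-0.0415,-0.009,-0.13,0,0,0.307],
    [-0.0415,-0.009,-0.145,0,0,0.307],
    [-0.0415,-0.009,-0.155,0,0,0.307],
    [-0.0415,-0.009,-0.16,0,0,0.307],
    [-0.0415,-0.009,-0.16,0,0,0.307],
  ],
  gripper=0.065,
  newtons=15,
)

```text
time_s: 4.05
tcp_pos: [550.2, 9.7, 39.4]
eef_rot: [[-0.468, 0.884, 0.001], [0.884, 0.468, 0.0], [-0.0, 0.0, -1.0]]
force: [0.8, -0.9, -0.9]
opening: 0.709
```

Emit:
send_rows(
  commands=[
    [0,0,0,0,0,0],
    [0,0,0,0,0,0],
    [0,0,0,0,0,0],
    [0,0,0,0,0,0],
    [0,0,0,0,0,0],
  ],
  gripper=0.015,
  newtons=15,
)

```text
time_s: 4.55
tcp_pos: [550.3, 9.3, 39.1]
eef_rot: [[-0.467, 0.884, 0.0], [0.884, 0.467, 0.0], [-0.0, 0.0, -1.0]]
force: [0.3, 0.9, 2.7]
opening: 0.324
```

Emit:
send_rows(
  commands=[
    [0,0,0.03,0,0,0],
    [0,0,0.07,0,0,0],
    [0,0,0.1,0,0,0],
    [0,0,0.1,0,0,0],
  ],
)

```text
time_s: 4.95
tcp_pos: [552.8, 9.0, 143.3]
eef_rot: [[-0.467, 0.884, 0.008], [0.884, 0.467, -0.001], [-0.005, 0.007, -1.0]]
force: [0.6, 0.1, 0.3]
opening: 0.324
```

```bash
python3 - <<'E'
from h import *
i=ctrl.camera_info("top")
P=atz(i,60+np.array([148,52,458,540.])/6,165+np.array([68,462,527,128.])/6,70.);print(P.round(1),P.mean(0))
print(ctrl.get_obs()["opening"])
E
python3 snap.py w3 scene
```

```text
[[600.4 381.3  70. ]
 [452.7 402.   70. ]
 [432.5 253.1  70. ]
 [581.5 233.4  70. ]] [516.74641568 317.45792937  70.        ]
0.32417309258651966
4.95 [552.79181722   9.0005451  143.25338499] [0.59481364 0.09209992 0.2682069 ] 0.32417309258651966
```

View pics/w3.png

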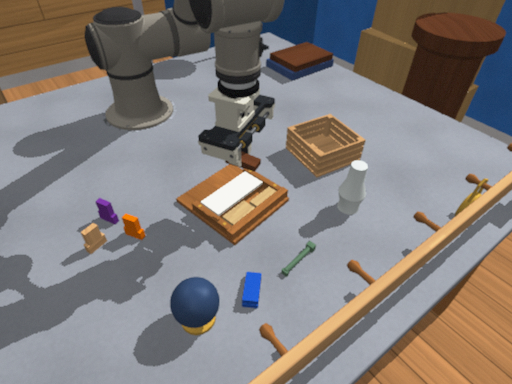

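The wedge is held at px (250,161), and the jig is now clear. Carrying it to the crate centre (517,317).

Emit:
send_rows(
  commands=[
    [-0.005,0.045,0,0,0,0],
    [-0.01,0.09,0,0,0,0],
    [-0.016,0.135,0,0,0,0],
    [-0.021,0.18,0,0,0,0],
    [-0.026,0.225,0,0,0,0],
    [-0.031,0.27,0,0,0,0],
    [-0.036,0.308,0,0,0,0],
    [-0.036,0.308,0,0,0,0],
  ],
)

```text
time_s: 5.8
tcp_pos: [512.2, 321.4, 136.9]
eef_rot: [[-0.472, 0.882, -0.003], [0.882, 0.472, 0.0], [0.002, -0.002, -1.0]]
force: [0.1, -0.4, -1.2]
opening: 0.324
```

Emit:
send_rows(
  commands=[
    [0,0,-0.04,0,0,0],
    [0,0,-0.08,0,0,0],
    [0,0,-0.105,0,0,0],
    [0,0,-0.115,0,0,0],
    [0,0,-0.115,0,0,0],
  ],
)

```text
time_s: 6.3
tcp_pos: [513.2, 316.2, 21.9]
eef_rot: [[-0.467, 0.884, -0.004], [0.884, 0.467, -0.002], [0.0, -0.004, -1.0]]
force: [-0.0, 0.2, -0.8]
opening: 0.326
```

Emit:
send_rows(
  commands=[
    [0,0,0,0,0,0],
    [0,0,0,0,0,0],
    [0,0,0,0,0,0],
    [0,0,0.045,0,0,0],
    [0,0,0.09,0,0,0],
    [0,0,0.13,0,0,0],
    [0,0,0.17,0,0,0],
    [0,0,0.17,0,0,0],
  ],
  gripper=0.055,
)

```text
time_s: 7.1
tcp_pos: [517.1, 318.7, 201.5]
eef_rot: [[-0.467, 0.884, 0.012], [0.884, 0.467, 0.006], [-0.001, 0.013, -1.0]]
force: [0.3, -0.2, -0.0]
opening: 0.601
```

```bash
python3 snap.py w4 scene; python3 - <<'E'
import cv2
p=cv2.imread("pics/w4.png");cv2.imwrite("pics/w4b.png",cv2.resize(p[80:220,240:400],None,fx=4,fy=4,interpolation=cv2.INTER_CUBIC))
E
```

```text
7.1 [517.05657309 318.65538241 201.50081574] [ 0.25284239 -0.24190079 -0.02276869] 0.6008790763111141
```

View pics/w4b.png

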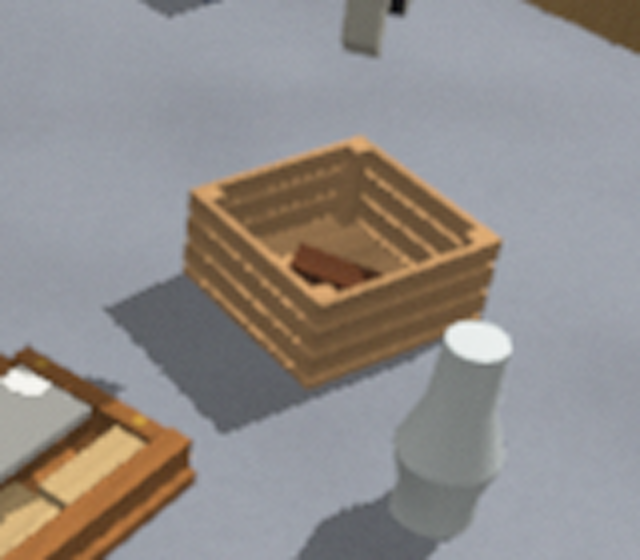

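The wedge lies flat in the crate, at px (330,265) of the crop. Moving to the spacer now.

Emit:
send_rows(
  commands=[
    [-0.003,-0.048,0,0,0,-0.14],
    [-0.006,-0.096,0,0,0,-0.28],
    [-0.009,-0.144,0,0,0,-0.42],
    [-0.012,-0.192,0,0,0,-0.56],
    [-0.015,-0.24,0,0,0,-0.7],
    [-0.018,-0.288,0,0,0,-0.84],
    [-0.021,-0.336,0,0,0,-0.98],
    [-0.024,-0.384,0,0,0,-1.12],
  ],
  gripper=0.045,
)

```text
time_s: 7.95
tcp_pos: [489.2, -68.4, 193.2]
eef_rot: [[0.597, 0.802, -0.001], [0.802, -0.597, 0.0], [-0.0, -0.001, -1.0]]
force: [-0.2, 0.1, -0.1]
opening: 0.49
```

Emit:
send_rows(
  commands=[
    [-0.003,-0.048,0,0,0,-0.14],
    [-0.006,-0.096,0,0,0,-0.28],
    [-0.009,-0.144,0,0,0,-0.42],
    [-0.012,-0.192,0,0,0,-0.56],
    [-0.015,-0.24,0,0,0,-0.66],
    [-0.018,-0.273,0,0,0,-0.66],
    [-0.024,-0.273,0,0,0,-0.66],
  ],
)

```text
time_s: 8.65
tcp_pos: [465.2, -343.5, 192.4]
eef_rot: [[0.963, 0.27, -0.001], [0.27, -0.963, -0.0], [-0.001, 0.0, -1.0]]
force: [0.9, 1.2, -0.1]
opening: 0.492
```

```bash
python3 snap.py w5 wrist
```

```text
8.65 [ 465.17290581 -343.51884469  192.37619473] [ 0.94801197  1.2012797  -0.09473031] 0.4915913202691466
```

View pics/w5.png

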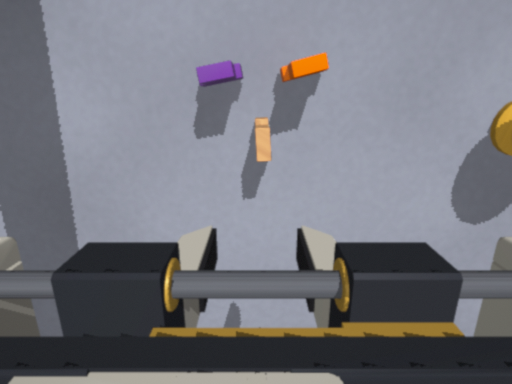

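The pale spacer is at (263,140), with purple at (219,72) and orange at (305,67). Taking a second view for height and yaw.

Emit:
send_rows(
  commands=[
    [0.045,0.01,-0.02,0,0,0],
    [0.05,0.01,-0.03,0,0,0],
    [0.05,0.01,-0.03,0,0,0],
  ],
)

```text
time_s: 9.0
tcp_pos: [516.1, -327.1, 161.4]
eef_rot: [[0.961, 0.276, -0.004], [0.276, -0.961, 0.003], [-0.003, -0.004, -1.0]]
force: [-0.0, 0.2, -0.4]
opening: 0.487
```

```bash
python3 snap.py w6 wrist; python3 - <<'E'
from h import *
import pickle
for n in("w5","w6"):
    o,i,p,d=pickle.load(open(n+".pkl","rb"))
    u,v=proj(i,[460,-305,58])[0].astype(int);print(u,v)
    c=p[v-45:v+45,u-50:u+50];cv2.imwrite(f"pics/{n}s.png",cv2.resize(c,None,fx=6,fy=6,interpolation=cv2.INTER_CUBIC));print("org",u-50,v-45)
    C=cloud(i,d);X=C[v-45:v+45,u-50:u+50].reshape(-1,3);hsv=cv2.cvtColor(c,cv2.COLOR_BGR2HSV).reshape(-1,3)
    near=np.hypot(X[:,0]-460,X[:,1]+305)<45
    m=near&(X[:,2]>53)&(X[:,2]<64);q=X[m];print("top",m.sum(),q.mean(0).round(1),np.median(q[:,2]))
    r=cv2.minAreaRect(q[:,:2].astype(np.float32));print(r,cv2.boxPoints(r).round(1).tolist())
    m=near&(X[:,2]>19)&(X[:,2]<29);q=X[m];print("foot",m.sum(),q.mean(0).round(1) if m.sum() else "")
E
```

```text
9.0 [ 516.12429331 -327.12975903  161.38726523] [-0.01887678  0.20554222 -0.40467329] 0.48685707476053997
262 142
org 212 97
top 494 [ 460.9 -306.4   56.8] 56.8201076030841
((461.1524353027344, -306.8985900878906), (13.927257537841797, 32.00394058227539), 19.296960830688477) [[449.29998779296875, -294.1000061035156], [459.8999938964844, -324.29998779296875], [473.0, -319.70001220703125], [462.3999938964844, -289.5]]
foot 91 [ 455.  -289.1   22.9]
200 150
org 150 105
top 623 [ 461.4 -306.4   56.7] 56.852496610177184
((461.2188415527344, -306.9488830566406), (14.377998352050781, 32.20697021484375), 19.986520767211914) [[449.0, -294.29998779296875], [460.0, -324.5], [473.5, -319.6000061035156], [462.5, -289.3999938964844]]
foot 186 [ 460.7 -297.    23.2]
```

View pics/w5s.png

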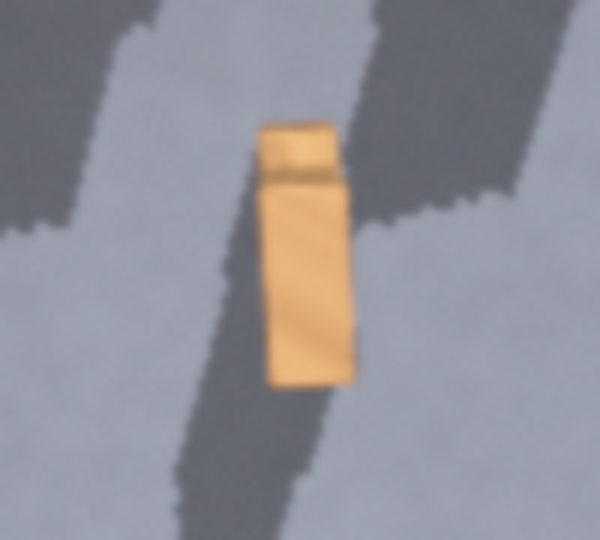

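View pics/w6s.png

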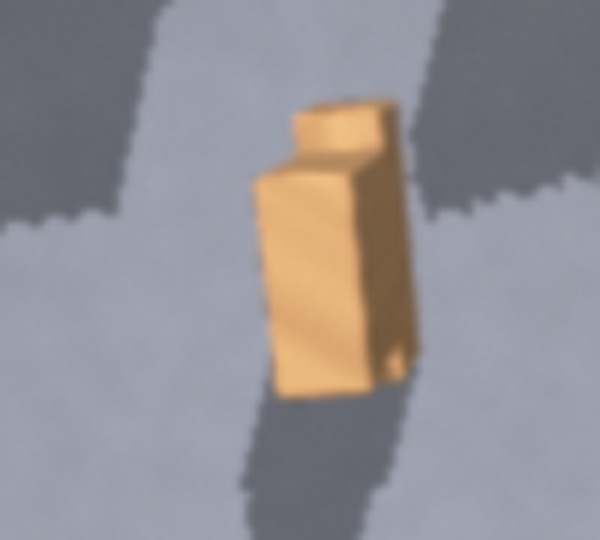

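Both views agree: the spacer top is at (461.2,-306.9), 14x32, z ≈ 57, yaw 19.7°.

Emit:
send_rows(
  commands=[
    [-0.04,0.015,-0.02,0,0,0.063],
    [-0.055,0.02,-0.06,0,0,0.063],
    [-0.055,0.02,-0.07,0,0,0.063],
    [-0.055,0.02,-0.07,0,0,0.063],
    [-0.055,0.02,-0.07,0,0,0.063],
  ],
  gripper=0.045,
)

```text
time_s: 9.55
tcp_pos: [462.8, -310.9, 95.6]
eef_rot: [[0.943, 0.333, 0.003], [0.333, -0.943, -0.002], [0.002, 0.003, -1.0]]
force: [0.6, -0.5, 0.8]
opening: 0.488
```

Emit:
send_rows(
  commands=[
    [-0.0015,0.004,0,0,0,0],
    [-0.0015,0.004,-0.03,0,0,0],
    [-0.0015,0.004,-0.05,0,0,0],
    [-0.0015,0.004,-0.062,0,0,0],
    [-0.0015,0.004,-0.067,0,0,0],
    [-0.0015,0.004,-0.067,0,0,0],
    [-0.0015,0.004,-0.067,0,0,0],
  ],
)

```text
time_s: 10.25
tcp_pos: [460.4, -306.2, 27.8]
eef_rot: [[0.943, 0.334, 0.001], [0.334, -0.943, -0.001], [0.001, 0.002, -1.0]]
force: [0.6, 0.5, -0.4]
opening: 0.492
```

Emit:
send_rows(
  commands=[
    [0,0,0,0,0,0],
    [0,0,0,0,0,0],
    [0,0,0,0,0,0],
    [0,0,0,0,0,0],
    [0,0,0,0,0,0],
  ],
  gripper=0.005,
  newtons=15,
)

```text
time_s: 10.75
tcp_pos: [459.8, -305.8, 27.0]
eef_rot: [[0.943, 0.334, 0.0], [0.334, -0.943, -0.0], [0.0, 0.0, -1.0]]
force: [-0.2, 0.3, 0.8]
opening: 0.152
```

Emit:
send_rows(
  commands=[
    [0,0,0.03,0,0,0],
    [0,0,0.07,0,0,0],
    [0,0,0.1,0,0,0],
    [0.01,0.04,0.1,0,0,-0.06],
    [0.022,0.08,0.1,0,0,-0.12],
    [0.034,0.12,0.1,0,0,-0.157],
    [0.046,0.165,0.1,0,0,-0.157],
    [0.058,0.21,0.1,0,0,-0.157],
  ],
)

```text
time_s: 11.55
tcp_pos: [517.9, -94.1, 126.9]
eef_rot: [[0.983, 0.181, 0.0], [0.181, -0.983, -0.0], [0.0, 0.0, -1.0]]
force: [0.0, 0.2, 0.3]
opening: 0.152
```

Emit:
send_rows(
  commands=[
    [0.012,0.045,0,0,0,0],
    [0.024,0.09,0,0,0,0],
    [0.034,0.13,0,0,0,0],
    [0.038,0.145,0,0,0,0],
    [0.038,0.147,0,0,0,0],
    [0.038,0.147,0,0,0,0],
    [0.038,0.147,0,0,0,0],
    [0.038,0.147,0,0,0,0],
  ],
)

```text
time_s: 12.35
tcp_pos: [555.6, 49.7, 126.9]
eef_rot: [[0.984, 0.18, -0.0], [0.18, -0.984, -0.0], [-0.0, 0.0, -1.0]]
force: [0.3, -0.1, 0.0]
opening: 0.148
```

Emit:
send_rows(
  commands=[
    [0.0003,0.0012,-0.03,0,0,0],
    [0.0003,0.0012,-0.05,0,0,0],
    [0.0003,0.0012,-0.06,0,0,0],
    [0.0003,0.0012,-0.06,0,0,0],
    [0.0003,0.0012,-0.06,0,0,0],
  ],
)

```text
time_s: 12.85
tcp_pos: [556.6, 52.0, 67.5]
eef_rot: [[0.983, 0.181, 0.001], [0.181, -0.983, -0.0], [0.001, 0.0, -1.0]]
force: [0.2, 0.4, -0.3]
opening: 0.154
```

```bash
python3 snap.py w7 wrist;python3 snap.py w8 scene;python3 - <<'E'
import cv2
p=cv2.imread("pics/w8.png");cv2.imwrite("pics/w8b.png",cv2.resize(p[120:250,170:310],None,fx=4.5,fy=4.5,interpolation=cv2.INTER_CUBIC))
E
```

```text
12.85 [556.57854022  51.99260208  67.54615385] [ 0.1675551   0.38769536 -0.29850292] 0.1537369554411279
12.9 [556.81501625  52.13724936  67.88078473] [-0.47291169 -0.65720784 -0.55379201] 0.1510997394067523
```

View pics/w7.png

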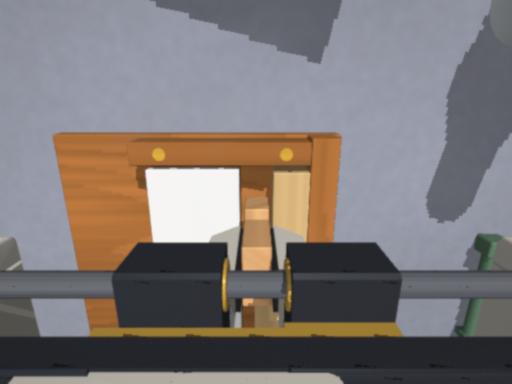

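View pics/w8b.png

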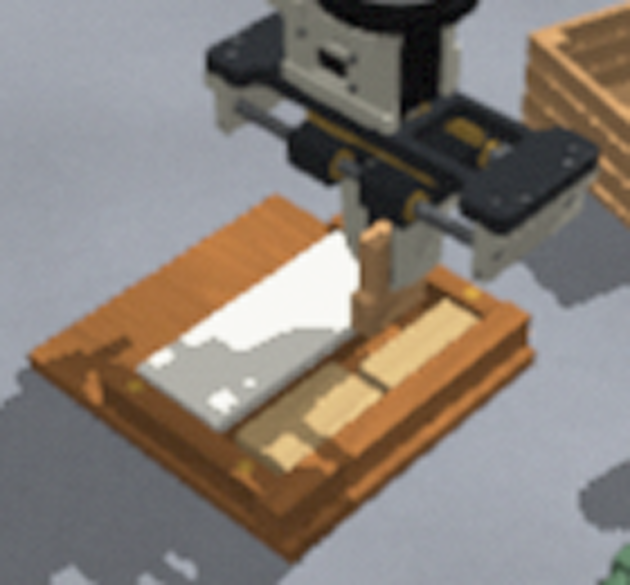

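Wrist view: the spacer foot (cols 245–269) is centred over the wide gap (cols 240–274) and parallel to it. Lowering.

Emit:
send_rows(
  commands=[
    [-0.0005,-0.0005,-0.008,0,0,0],
    [-0.0005,-0.0005,-0.015,0,0,0],
    [-0.0005,-0.0005,-0.02,0,0,0],
    [-0.0005,-0.0005,-0.024,0,0,0],
    [-0.0005,-0.0005,-0.027,0,0,0],
    [-0.0005,-0.0005,-0.028,0,0,0],
    [-0.0005,-0.0005,-0.028,0,0,0],
  ],
)

```text
time_s: 13.65
tcp_pos: [555.6, 52.0, 39.0]
eef_rot: [[0.983, 0.182, 0.0], [0.182, -0.983, -0.0], [0.0, 0.0, -1.0]]
force: [-0.3, -0.4, 1.6]
opening: 0.153
```

Emit:
send_rows(
  commands=[
    [0,0,-0.001,0,0,0],
    [0,0,-0.001,0,0,0],
    [0,0,-0.001,0,0,0],
  ],
)

```text
time_s: 13.95
tcp_pos: [555.6, 52.0, 39.0]
eef_rot: [[0.983, 0.182, 0.001], [0.182, -0.983, -0.0], [0.001, 0.0, -1.0]]
force: [-2.8, 0.2, 9.6]
opening: 0.152
```

Bottom contact (9.6 N at z 39). Release slightly, then lift.

Emit:
send_rows(
  commands=[
    [0,0,0,0,0,0],
    [0,0,0,0,0,0],
    [0,0,0.002,0,0,0],
    [0,0,0.01,0,0,0],
    [0,0,0.04,0,0,0],
    [0,0,0.08,0,0,0],
    [0,0,0.12,0,0,0],
    [0,0,0.13,0,0,0],
  ],
  gripper=0.045,
)

```text
time_s: 14.75
tcp_pos: [557.9, 51.9, 173.1]
eef_rot: [[0.983, 0.182, 0.009], [0.182, -0.983, -0.0], [0.009, 0.002, -1.0]]
force: [0.9, 0.9, 0.3]
opening: 0.489
```

```bash
python3 snap.py w9 wrist; python3 snap.py w10 scene;python3 - <<'E'
import cv2
p=cv2.imread("pics/w10.png");cv2.imwrite("pics/w10b.png",cv2.resize(p[120:250,170:310],None,fx=4.5,fy=4.5,interpolation=cv2.INTER_CUBIC))
E
```

```text
14.75 [557.87116325  51.94485991 173.14465566] [0.90238404 0.93562718 0.27578339] 0.4891658042888931
14.8 [557.62284742  51.97388751 172.62224534] [0.76193487 0.1293847  1.50246827] 0.4895045166761563
```

View pics/w9.png

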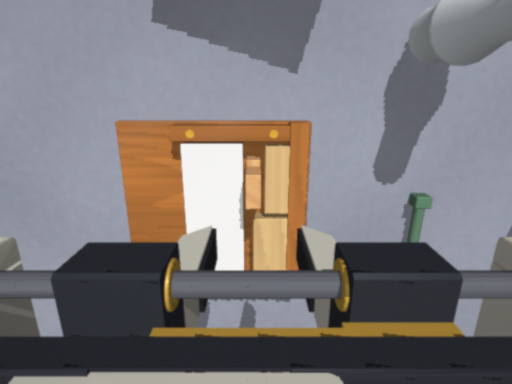

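View pics/w10b.png

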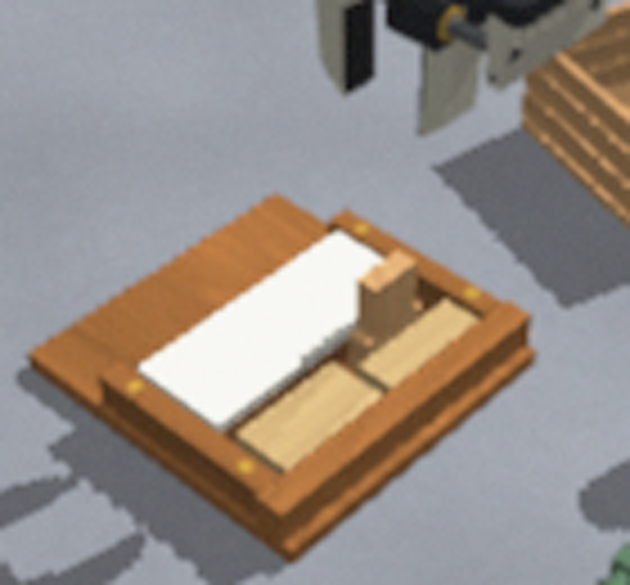

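The spacer stands upright in the wide gap at wrist px (253,185) and is released. Next, closing the fingers, turning 90° and going in front of the tile.

Emit:
send_rows(
  commands=[
    [-0.02,-0.01,0,0,0,-0.143],
    [-0.04,-0.02,0,0,0,-0.286],
    [-0.06,-0.03,0,0,0,-0.429],
    [-0.08,-0.04,0,0,0,-0.572],
    [-0.1,-0.052,0,0,0,-0.715],
    [-0.1,-0.052,0,0,0,-0.858],
    [-0.1,-0.052,0,0,0,-1.001],
    [-0.1,-0.052,0,0,0,-1.144],
  ],
  gripper=0.0,
)

```text
time_s: 15.65
tcp_pos: [454.4, 0.0, 166.3]
eef_rot: [[0.567, -0.823, -0.003], [-0.823, -0.567, 0.0], [-0.002, 0.002, -1.0]]
force: [0.3, -0.5, 0.1]
opening: 0.003
```

Emit:
send_rows(
  commands=[
    [0,0,0,0,0,-0.143],
    [0,0,-0.03,0,0,-0.286],
    [0,0,-0.06,0,0,-0.427],
    [0,0,-0.09,0,0,-0.427],
    [0,0,-0.11,0,0,-0.427],
    [0,0,-0.11,0,0,-0.427],
    [0,0,-0.11,0,0,-0.427],
  ],
)

```text
time_s: 16.35
tcp_pos: [454.8, 0.1, 57.2]
eef_rot: [[0.182, -0.983, -0.002], [-0.983, -0.182, 0.0], [-0.001, 0.002, -1.0]]
force: [0.9, 0.4, 0.6]
opening: 0.006
```

```bash
python3 - <<'E'
from h import *
import pickle
o,i,p,d=pickle.load(open("w9.pkl","rb"));C=cloud(i,d)
near=(np.hypot(C[...,0]-556,C[...,1]-52)<30)&(C[...,2]>50)&(C[...,2]<90)
print(near.sum(),C[near].mean(0),np.median(C[near][:,2]))
o=ctrl.get_obs();print(o["tcp_pos"],o["eef_rot"].round(3),o["joints"].round(1))
E
```

```text
591 [555.26964224  52.59968464  67.70161542] 68.71533462626985
[4.54844734e+02 1.00938665e-01 5.72430187e+01] [[ 0.182 -0.983 -0.002]
 [-0.983 -0.182  0.   ]
 [-0.001  0.002 -1.   ]] [ -9.7  25.5 110.3  -0.   44.3  69.9]
```

Spacer top measures ~70 mm (68.7 + the depth's ~1 mm low bias), so it is seated. Lower and approach.

Emit:
send_rows(
  commands=[
    [0,0,-0.02,0,0,0],
    [0,0,-0.033,0,0,0],
    [0,0,-0.036,0,0,0],
    [0,0,-0.036,0,0,0],
    [0.01,0.0018,-0.036,0,0,0],
    [0.018,0.0033,-0.036,0,0,0],
    [0.018,0.0033,-0.036,0,0,0],
  ],
)

```text
time_s: 17.05
tcp_pos: [475.8, 3.3, 22.7]
eef_rot: [[0.182, -0.983, 0.003], [-0.983, -0.182, -0.001], [0.001, -0.003, -1.0]]
force: [1.1, 0.2, 0.8]
opening: 0.005
```

Emit:
send_rows(
  commands=[
    [0.002,0.0004,0,0,0,0],
    [0.004,0.0007,0,0,0,0],
    [0.006,0.0011,0,0,0,0],
    [0.008,0.0015,0,0,0,0],
    [0.008,0.0015,0,0,0,0],
  ],
)

```text
time_s: 17.55
tcp_pos: [481.5, 4.8, 21.8]
eef_rot: [[0.182, -0.983, -0.001], [-0.983, -0.182, -0.0], [0.0, 0.001, -1.0]]
force: [-0.3, 0.4, -0.1]
opening: 0.007
```

Emit:
send_rows(
  commands=[
    [0.001,0.0002,0,0,0,0],
    [0.002,0.0004,0,0,0,0],
    [0.003,0.0005,0,0,0,0],
    [0.004,0.0007,0,0,0,0],
    [0.004,0.0007,0,0,0,0],
  ],
)

```text
time_s: 18.05
tcp_pos: [484.7, 5.5, 21.7]
eef_rot: [[0.182, -0.983, -0.002], [-0.983, -0.182, -0.0], [-0.0, 0.002, -1.0]]
force: [-4.8, -1.4, 2.9]
opening: 0.008
```

Contact (~5 N spring). Pushing on in small steps.

Emit:
send_rows(
  commands=[
    [0.001,0.0002,0,0,0,0],
    [0.002,0.0004,0,0,0,0],
    [0.003,0.0005,0,0,0,0],
    [0.004,0.0007,0,0,0,0],
    [0.005,0.0009,0,0,0,0],
    [0.005,0.0009,0,0,0,0],
  ],
)

```text
time_s: 18.65
tcp_pos: [489.1, 6.3, 21.7]
eef_rot: [[0.182, -0.983, -0.003], [-0.983, -0.182, -0.0], [-0.0, 0.003, -1.0]]
force: [-7.4, -2.7, 4.7]
opening: 0.007
```

Emit:
send_rows(
  commands=[
    [0.001,0.0002,0,0,0,0],
    [0.002,0.0004,0,0,0,0],
    [0.002,0.0004,0,0,0,0],
    [0.002,0.0004,0,0,0,0],
  ],
)

```text
time_s: 19.05
tcp_pos: [489.4, 6.4, 21.7]
eef_rot: [[0.182, -0.983, -0.007], [-0.983, -0.182, -0.0], [-0.001, 0.007, -1.0]]
force: [-11.6, -5.0, 8.4]
opening: 0.007
```

Emit:
send_rows(
  commands=[
    [0.001,0.0006,0.001,0,0,0],
    [0.001,0.0006,0.001,0,0,0],
    [0.001,0.0006,0.001,0,0,0],
  ],
)

```text
time_s: 19.35
tcp_pos: [489.4, 6.5, 21.7]
eef_rot: [[0.182, -0.983, -0.009], [-0.983, -0.182, -0.001], [-0.001, 0.009, -1.0]]
force: [-11.9, -8.9, 2.9]
opening: 0.004
```

```bash
python3 snap.py w11 wrist; python3 snap.py w12 scene;python3 - <<'E'
import cv2
p=cv2.imread("pics/w12.png");cv2.imwrite("pics/w12b.png",cv2.resize(p[120:250,170:310],None,fx=4.5,fy=4.5,interpolation=cv2.INTER_CUBIC))
p=cv2.imread("pics/w11.png");cv2.imwrite("pics/w11b.png",cv2.resize(p,None,fx=1.5,fy=1.5,interpolation=cv2.INTER_CUBIC))
E
```

```text
19.35 [489.35383674   6.4932663   21.71963838] [-11.94457636  -8.914973     2.86517457] 0.003945562367244911
19.4 [489.39670252   6.49288719  21.73407565] [-12.31845357  -9.61230242   2.85148906] 0.006797453587690593
```

View pics/w11b.png

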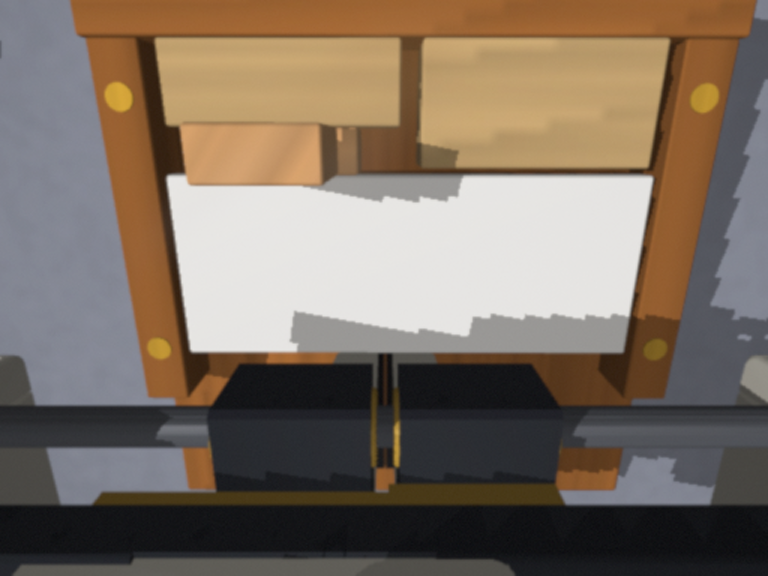

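View pics/w12b.png

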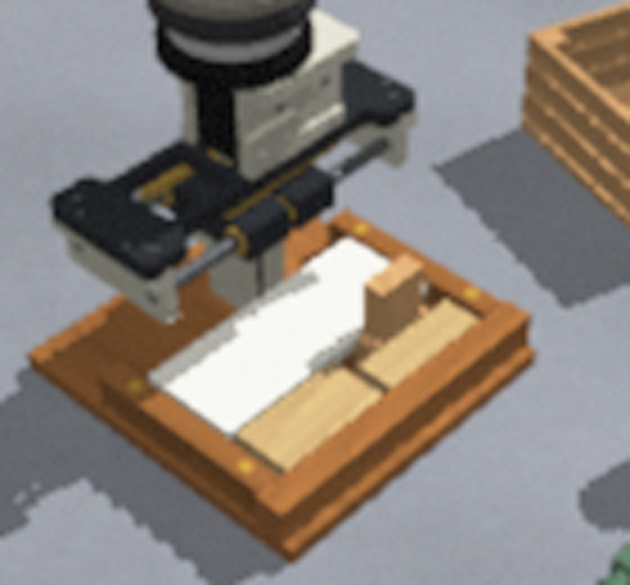

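The wrist view shows the tile parallel to the fence, with the spacer closed between tile and thin block (crop 185–355,125–180). The normal force is ~13 N but there is a ~7 N sideways component, so I'll relieve that and press slightly more.

Emit:
send_rows(
  commands=[
    [0.0008,-0.0005,0,0,0,0],
    [0.0008,-0.0005,0,0,0,0],
    [0.0008,-0.0005,0,0,0,0],
    [0.0008,-0.0005,0,0,0,0],
    [0.0008,-0.0005,0,0,0,0],
  ],
)

```text
time_s: 19.95
tcp_pos: [489.4, 6.5, 21.7]
eef_rot: [[0.182, -0.983, -0.011], [-0.983, -0.182, -0.0], [-0.002, 0.011, -1.0]]
force: [-14.6, -6.4, 5.5]
opening: 0.003
```

Emit:
send_rows(
  commands=[
    [0.0001,-0.0003,0.0003,0,0,0],
    [0.0001,-0.0003,0.0003,0,0,0],
    [0.0001,-0.0003,0.0003,0,0,0],
    [0.0001,-0.0003,0.0003,0,0,0],
    [0.0001,-0.0003,0.0003,0,0,0],
    [0.0001,-0.0003,0.0003,0,0,0],
    [0.0001,-0.0003,0.0003,0,0,0],
    [0.0001,-0.0003,0.0003,0,0,0],
  ],
)

```text
time_s: 20.75
tcp_pos: [489.4, 6.4, 21.8]
eef_rot: [[0.182, -0.983, -0.011], [-0.983, -0.182, 0.0], [-0.002, 0.011, -1.0]]
force: [-13.6, -5.2, 2.1]
opening: 0.006
```

```bash
python3 snap.py w13 wrist; python3 snap.py w14 top; python3 - <<'E'
from h import *
import pickle
o,i,p,d=pickle.load(open("w13.pkl","rb"));C=cloud(i,d)
R=np.array([[.983,.182],[-.182,.983]])
J=C.copy();J[...,:2]=(C[...,:2]-[532.3,8.2])@R.T
print("force jig",R@o["force"][:2],o["force"][2])
m=(J[...,2]>62)&(J[...,2]<76)&(J[...,0]>10)&(J[...,0]<60)&(J[...,1]>10)&(J[...,1]<66)
q=J[m];print("spacer top",m.sum(),np.median(q[:,2]),cv2.minAreaRect(q[:,:2].astype(np.float32)))
f=lambda u,v:((atz(i,u/1.5,v/1.5,34.)[:2]-[532.3,8.2])@R.T).round(1)
for q in [(400.,174.),(200.,174.),(640.,177.),(250.,353.),(600.,353.),(370.,126.),(600.,168.)]:print(q,f(*q))
E
```

```text
20.75 [489.40331639   6.44277345  21.76429328] [-13.62293667  -5.15044577   2.08562949] 0.005617751769851407
20.8 [489.39063523   6.43604587  21.76380636] [-13.52483398  -5.99277119   3.53283462] 0.005530805167742134
force jig [-14.32872787  -2.58351372] 2.0856294921637
spacer top 3972 68.98862042892964 ((35.105186462402344, 36.667545318603516), (13.626933097839355, 32.216552734375), 0.1185758039355278)
(400.0, 174.0) [28.3  1.9]
(200.0, 174.0) [28.3 62.6]
(640.0, 177.0) [ 27.5 -70.9]
(250.0, 353.0) [-31.6  52.7]
(600.0, 353.0) [-31.3 -67.1]
(370.0, 126.0) [42.1 10.9]
(600.0, 168.0) [ 30.1 -58.4]
```

View pics/w14.png

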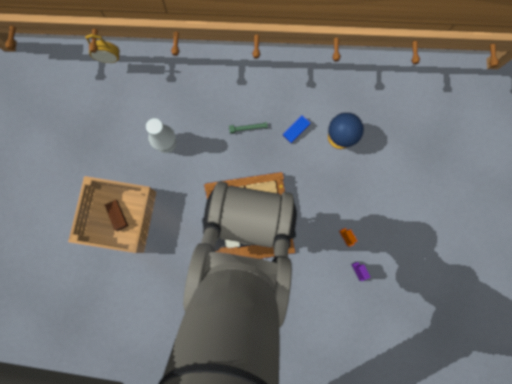

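Everything is in place: the tile's far face is at jig x 28, the spacer spans 28–42 and sits square (0.1°) on the bottom (top ≈70 mm), and the push is steady at ~14 N. The wedge is in the crate and the other objects haven't moved.

```bash
python3 -c "
from station import ctrl
print(ctrl.get_obs()['force']);print(ctrl.close_job())"
```

```text
[-14.29611965  -4.65035646   3.0346337 ]
the job is handed in; nothing more can be done
None
```

The job is done and handed in at about 21 s of the 72 s allowed. The dark wedge is in the crate, and the spacer is released at the bottom of the wide gap. The arm is still pressing the tile against the spacer.

- **Wedge:** the scene and top pictures both show it lying flat inside the crate.
- **Spacer:** it went into the left (jig +y) gap and touched bottom at 9.6 N before I let go. Its top measured 68.7–69.0 mm, and 70 mm is expected. The wrist camera's depth read about 1 mm low on other known heights too.
- **Clamp:** the tile travelled about 8 mm, so its far face is at jig x ≈ 28. The spacer spans about 28–42 mm, up against the thin block's face at 42, and sits square to within about 0.1°.
- **Push:** steady at about 14 N. A sideways force of about 2–3 N and 2–3.5 N vertically remained; I had reduced them from about 7 and 8 N.
- **Other objects:** the chimney, sphere, pin, orange and purple look-alikes and blue block are at the same pixels as at the start.

No check failed.

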